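# Gauge the candle holders and set out the one that fits

### The job

Take the steel plug gauge by its head and try it in the brass candle holders where they stand on the board, feeling your way in and never pressing harder than about 20 N: it goes fully home, head down on the holder, in only one of them. Leave it fully home in that one and set that holder, with the gauge still in it, upright in the dark tray; leave the other two holders standing where they were and do not disturb the salt shaker, mug and tea light.

Things in the scene. Friction and masses are not known exactly. Their poses are not given: they have to be found in the camera images.
- gauge: steel plug gauge, 64 mm tall (all sizes in mm), 0.09 kg: a round pin of diameter 16 and length 36 with a bevelled foot, and on top of it a square head 24 x 24 x 28 tall (its sides along the gauge's x and y), which is the grip. Origin at the centre of the pin's foot, z up along the pin, the underside of the head at z = 36, the top of the head at z = 64. It starts upright in the stand
- gauge_tip (a point): centre of the foot of the gauge's pin (same point as its origin)
- holder_a: one of three outwardly identical round brass candle holders standing on the board: diameter 50 mm, height 46 mm, mass about 0.65 kg (the gauge can be drawn straight out without lifting it). Origin at the centre of its underside, z up. In only one of the three, another one each time, the gauge goes fully home, its head resting on the top face; the bore is described under its mouth
- holder_b: a second holder; all as holder_a
- holder_c: a third holder; all as holder_a
- holder_a_mouth (a point): centre of holder_a's top face, mouth of its round bore: diameter 18 mm, with a 2 mm wide lead-in. Two sprung noses in the bore wall, 11 below the mouth, rub on the gauge (about 2 to 5 N, in and out), so it does not drop in by its own weight
- holder_b_mouth (a point): mouth of holder_b, its bore as holder_a's. The throat, 22 mm below the mouth and out of sight, is wide enough for the gauge in one holder; in the other two it is too narrow and the gauge meets a hard stop with its head about 14 mm above the top face
- holder_c_mouth (a point): mouth of holder_c; its bore as those of the other two
- board: fixed light oak board, 100 (x) x 340 (y) x 12 mm tall, on which the three holders stand in a row about 115 apart along its y. Origin at the centre of its underside
- stand: fixed wooden block 64 x 64 x 44 mm tall with a loose hole in its top, in which the gauge starts with its head resting on the block's top; origin at the centre of its underside
- tray: fixed dark square wooden tray, 140 x 140 mm, floor 5 thick, rim 5 wide and 15 tall over all; origin at the centre of its underside
- salt_shaker: glass salt shaker 44 x 44 x 90 with a metal top behind the board; origin at its underside; bystander
- mug: small striped mug 60 x 83 x 49 behind the board; origin at its underside; bystander
- tea_light: tea light in a metal cup, diameter 38, 15 tall, behind the board; origin at its underside; bystander
Things that resemble listed ones, but are neither listed nor needed, are in the scene too. Of the things shaped like the gauge, the steel one is meant. What is shaped like the holder_b but green is not meant.

How it is judged (in metres and radians):
On the way:
1. the gauge is fully home (head within about 2 mm of the top face) in a holder that still stands upright in its place on the board (within 40 mm) (((z of gauge_tip in the frame of holder_a between 0.005 and 0.0125 m and horizontal distance between gauge_tip and holder_a below 0.004 m and angle between the z axis of gauge and the z axis of holder_a, either way round below 0.08 rad and distance of holder_a from where it was at the start of the episode below 0.04 m and angle between holder_a's own z axis and vertical below 0.08 rad) or (z of gauge_tip in the frame of holder_b between 0.005 and 0.0125 m and horizontal distance between gauge_tip and holder_b below 0.004 m and angle between the z axis of gauge and the z axis of holder_b, either way round below 0.08 rad and distance of holder_b from where it was at the start of the episode below 0.04 m and angle between holder_b's own z axis and vertical below 0.08 rad) or (z of gauge_tip in the frame of holder_c between 0.005 and 0.0125 m and horizontal distance between gauge_tip and holder_c below 0.004 m and angle between the z axis of gauge and the z axis of holder_c, either way round below 0.08 rad and distance of holder_c from where it was at the start of the episode below 0.04 m and angle between holder_c's own z axis and vertical below 0.08 rad))), for 0.2 s.
At the end, for the whole second after the job is handed in: The holder that takes the gauge stands upright and at rest on the tray's floor (its centre within 45 mm of the tray's centre along each side), the gauge fully home in it (head within about 2 mm of the top face); the other two holders stand upright within 40 mm of where they started (((z of gauge_tip in the frame of holder_a between 0.005 and 0.0125 m and horizontal distance between gauge_tip and holder_a below 0.004 m and angle between the z axis of gauge and the z axis of holder_a, either way round below 0.08 rad and x of holder_a in the frame of tray between -0.045 and 0.045 m and y of holder_a in the frame of tray between -0.045 and 0.045 m and z of holder_a in the frame of tray below 0.009 m and angle between each of holder_a, holder_b, holder_c's own z axis and vertical below 0.08 rad and linear speed of each of holder_a, gauge below 0.02 m/s and distance of each of holder_b, holder_c from where it was at the start of the episode below 0.04 m) or (z of gauge_tip in the frame of holder_b between 0.005 and 0.0125 m and horizontal distance between gauge_tip and holder_b below 0.004 m and angle between the z axis of gauge and the z axis of holder_b, either way round below 0.08 rad and x of holder_b in the frame of tray between -0.045 and 0.045 m and y of holder_b in the frame of tray between -0.045 and 0.045 m and z of holder_b in the frame of tray below 0.009 m and angle between each of holder_b, holder_a, holder_c's own z axis and vertical below 0.08 rad and linear speed of each of holder_b, gauge below 0.02 m/s and distance of each of holder_a, holder_c from where it was at the start of the episode below 0.04 m) or (z of gauge_tip in the frame of holder_c between 0.005 and 0.0125 m and horizontal distance between gauge_tip and holder_c below 0.004 m and angle between the z axis of gauge and the z axis of holder_c, either way round below 0.08 rad and x of holder_c in the frame of tray between -0.045 and 0.045 m and y of holder_c in the frame of tray between -0.045 and 0.045 m and z of holder_c in the frame of tray below 0.009 m and angle between each of holder_c, holder_a, holder_b's own z axis and vertical below 0.08 rad and linear speed of each of holder_c, gauge below 0.02 m/s and distance of each of holder_a, holder_b from where it was at the start of the episode below 0.04 m))); the robot touches nothing.
It fails at once if a holder is pressed down on the board through the gauge (the fingers not holding it) with more than 35 N, its own 6 to 7 N weight included ((contact force between holder_a and board above 35 N and contact force between holder_a and the fingers below 0.5 N) or (contact force between holder_b and board above 35 N and contact force between holder_b and the fingers below 0.5 N) or (contact force between holder_c and board above 35 N and contact force between holder_c and the fingers below 0.5 N)).
It fails at once if a holder is tipped by more than about 25 degrees (angle between any of holder_a, holder_b, holder_c's own z axis and vertical above 0.45 rad).
It fails at once if the salt shaker, mug or tea light is moved by more than 30 mm (distance of any of salt_shaker, mug, tea_light from where it was at the start of the episode above 0.03 m).
It also fails if it takes over 61 s, if anything falls off the work surface, if the arm or the gripper's body presses on something with over 40 N, if the wrist force passes 120 N, or if a joint passes its speed limit or range.

### The arm

A 6-joint arm with a two-finger parallel gripper is mounted at the origin on a cart in front of the work surface, level with it; the furniture and walls round the work are solid. World frame = base frame: x ahead of the robot, y to its left, z up, the work surface at z = 0. Lengths are in mm, angles in degrees, forces in N, time in s.
With the tool pointing down it reaches from about 300 to 850 mm from the base axis. Payload 4.2 kg.
Tool frame: the origin (TCP) lies on the centre line of the jaws, within the pads' length; the fingertips stand 14 mm ahead of it and the grasp point (between the pads) lies 5 mm behind it; z points along the fingers, y is the line along which they close (so a half turn about z gives the same grasp; the last joint's range is limited). The gripper opens to 91 mm and grips with 3 to 60 N. Pads are 32 mm wide; open, the fingers measure 118 mm over their backs; the gripper's body (76 mm by 178 mm) begins 60 mm behind the grasp point.
Start: joints at [71.448, 18.312, 89.639, -0, 72.044, -1.146], TCP at [172.012, 548.683, 227.976] pointing down, gripper open.
Joint ranges: [-177.97, 177.97], [-48.28, 115.42], [12.27, 149.76], [-77.06, 257.06], [2.81, 150.46], [-146.56, 146.56]. Speed limits (degrees/s): [147.25, 147.25, 180, 180, 180, 180].

### API

Orientations are given as [roll, pitch, yaw] about the fixed x, y, z axes, in that order (R = Rz(yaw) Ry(pitch) Rx(roll)).
In Python, from workcell import env gives the robot as it stands.
- The arm moves only by the tool arm_command, never from a script. Its argument "motion" is a list of rows, each an object with "offset": the shift along the tool's x, y, z in m, a list of three; "spin": the turn about the tool's z in rad. In form: [{"offset": [tx, ty, tz], "spin": spin}, ...]. A call has 1 to 5 rows; each row shifts and turns the commanded pose from where the row before left it, along the tool's axes as they then stand; what a row does not reach is not made up. A row lasts 1/8 s, in which the tool goes at most 62.5 mm and 10.7 degrees, less where a joint would pass 70% of its speed; a pose out of reach is approached as far as the arm can. A call with a gripper value outside its range is refused whole. "jaw" is the finger opening in m, from 0 to 0.0912, set as the call begins (left out, the last holds). The fingers move at their own pace and stop on an object; "newtons" is the grip in N (left out, the last holds). Time passes only in rows, so rows that do not move let the fingers close. It gives the time, the measured TCP pose, the force, the opening and the grip force at its end, in the units of the state.
- env.state(): the state, without advancing time (a new reading comes with each control period).
- env.grab_frame(name): name is "scene" or "side" or "wrist"; returns (picture, depth): 400x640x3 uint8, blue, green, red; 400x640 float32, mm along the optical axis (not along the pixel's ray), 0 where there is no reading.
- env.camera_model(name): a dict with "fx", "fy", "cx", "cy" (pixels), "eye" and "rotation" of the camera in the world; the wrist camera has in their place "hand_eye" (4x4, takes a point from camera to tool coordinates, whose origin is the TCP and whose axes are the flange's). Camera axes: x right, y down, z forward; pixel columns grow to the right and rows downward; lengths in mm; the calibration is good to about 2 mm. A picture is of the moment at which its call begins: read the wrist's pose just before it. camera_model takes no time and is no camera call.
- env.job_done(): hands the job in; it is judged then, once.
Trained networks look in the newest picture that a camera, given by its name, has taken for a name from the list of things; names that differ only in an ending like _2 or _b are one class to them, and where a whole thing is asked for, a point or a joint stands for the part that bears it (a point fixed in the world has none). Each returns a list of dicts, best first, with "score" (0 to 1); they miss things now and then, are a little off and sometimes report something else, mostly with a low value. They report only what shows in the picture. A call takes as long as a camera call. They do not tell look-alikes from the thing itself.
- env.boxes_of(camera, target): "bbox" ([left, top, right, bottom] in pixels, round what is visible of it).
- env.pinpoint(camera, target): "location" ([column, row] in pixels: a listed point, or the origin of a listed thing).
The state is a dict: "time_s": time; "qpos": joint angles; "qvel": joint speeds; "effort": joint torques, N m; "ee_pos": TCP position; "ee_rot": TCP orientation; "force": force on the tool from outside, world axes, zero at the start; "torque": the same for the moment, N m; "gripper_width": finger opening in mm; "gripper_force": force on a finger pad.
Only numpy, scipy, OpenCV 4.12 (cv2) and the standard library are available. Lean on these libraries where they do the work, as an engineer would, in place of code of your own. Each camera call takes 0.05 s, during which the arm holds its last target. There are 200 camera calls.

## Working session

There is one attempt and no reset: what is moved stays moved. The work goes in short steps, Python scripts to look and compute and a tool call to move; the robot and the scene stay as the last step left them, time stands still between calls to the robot, and variables do not carry over. Pictures are saved under pics/ and viewed, at most 10 in all, crops included, and the job is handed in when it is done.

Besides the shell and the picture viewer there is one more tool, called after ">>>" by a JSON object that holds its "name" and its "arguments". arm_command: Moves the arm, as the interface text tells. Its arguments: {"type":"object","properties":{"motion":{"type":"array"},"jaw":{"type":"number"},"newtons":{"type":"number"}},"required":["motion"]}

```bash
mkdir -p pics; cat > h.py <<'E'
import numpy as np, cv2
from workcell import env
from scipy.spatial.transform import Rotation as R
def cam(n):
    m=env.camera_model(n)
    if 'eye' in m: return m,np.array(m['rotation'],float).reshape(3,3),np.array(m['eye'],float)
    s=env.state(); T=np.array(m['hand_eye'],float).reshape(4,4)
    Rt=R.from_euler('xyz',s['ee_rot'],degrees=True).as_matrix()
    return m,Rt@T[:3,:3],Rt@T[:3,3]+np.array(s['ee_pos'])
def ray(c,u,v,z):
    m,Rc,e=c; d=Rc@np.array([(u-m['cx'])/m['fx'],(v-m['cy'])/m['fy'],1]); return e+d*(z-e[2])/d[2]
def cloud(c,dep):
    m,Rc,e=c; v,u=np.mgrid[:dep.shape[0],:dep.shape[1]]
    p=np.stack([(u-m['cx'])/m['fx']*dep,(v-m['cy'])/m['fy']*dep,dep],-1); P=p@Rc.T+e; P[dep<=0]=np.nan; return P
E
python3 - <<'E'
from h import *
print(env.state()); 
for n in ['scene','side','wrist']:
    c=cam(n); im,d=env.grab_frame(n); cv2.imwrite(f'pics/{n}0.png',im); np.save(f'pics/{n}0.npy',cloud(c,d)); print(n,c[2],c[1].round(2).tolist(),c[0]['fx'])
    P=cloud(c,d)
    for t in ['gauge','holder_a_mouth','tray','stand','board','salt_shaker','mug','tea_light']:
        for r in env.pinpoint(n,t):
            u,v=r['location']; print(' ',t,round(r['score'],2),round(u),round(v),P[min(int(v),399),min(int(u),639)].round())
E
```

```text
{'time_s': 0.0, 'qpos': array([ 7.14498326e+01,  1.83530078e+01,  8.97061990e+01, -1.13862756e-03,
        7.20446160e+01, -1.14770870e+00]), 'qvel': array([ 0.05708087, -0.01270038,  0.11676886, -0.05602701, -0.04546364,
       -0.06674514]), 'effort': array([-6.54710075e-04, -4.12457263e+01, -2.31964964e+01,  7.26789027e-02,
        4.58249613e-02, -1.39063100e-04]), 'ee_pos': array([171.84080982, 548.21660075, 227.10797047]), 'ee_rot': array([-1.79896176e+02, -9.97247566e-04,  1.62597892e+02]), 'force': array([ 0.15576354, -0.55530827, -0.73819653]), 'torque': array([-0.01175208, -0.02468452, -0.04439864]), 'gripper_force': 0.0, 'gripper_width': 91.33477576363128}Traceback (most recent call last):
  File "<stdin>", line 4, in <module>
  File "h.py", line 6, in cam
    if 'eye' in m: return m,np.array(m['rotation'],float).reshape(3,3),np.array(m['eye'],float)
                            ~~~~~~~~~~~~~~~~~~~~~~~~~~~~~~~~~~~~~^^^^^
ValueError: cannot reshape array of size 3 into shape (3,3)
```

```bash
python3 - <<'E'
from workcell import env
for n in ['scene','side','wrist']: print(env.camera_model(n))
E
sed -i "s/np.array(m\['rotation'\],float).reshape(3,3)/R.from_euler('xyz',m['rotation'],degrees=True).as_matrix()/" h.py
python3 - <<'E'
from h import *
for n in ['scene','side','wrist']:
    c=cam(n); im,d=env.grab_frame(n); cv2.imwrite(f'pics/{n}0.png',im); P=cloud(c,d);np.save(f'pics/{n}0.npy',P); print(n,c[2].round(),c[1][:,2].round(2).tolist())
    for t in ['gauge','holder_a_mouth','tray','stand','board','salt_shaker','mug','tea_light']:
        for r in env.pinpoint(n,t):
            u,v=r['location']; print(' ',t,round(r['score'],2),round(u),round(v),P[min(int(v),399),min(int(u),639)].round())
E
```

```text
{'fx': 493.03705344166616, 'fy': 493.03705344166616, 'cx': 320.14888677704226, 'cy': 196.71974409886437, 'eye': array([-322.61770625,  817.2637039 ,  690.14646278]), 'rotation': array([-118.07754756,   -1.33842611, -132.94400615])}
{'fx': 364.9301161142909, 'fy': 364.9301161142909, 'cx': 320.80927514214005, 'cy': 203.734672951825, 'eye': array([1012.02051768, -460.15281421,  580.62002952]), 'rotation': array([-128.5800974 ,    0.93757426,   47.41400657])}
{'fx': 306.5078208403846, 'fy': 306.5078208403846, 'cx': 309.34672240273835, 'cy': 200.81752389790313, 'hand_eye': array([[ 7.55116064e-05, -9.60773530e-01, -2.77334126e-01,
         8.04816992e+01],
       [ 9.99999851e-01,  2.22232647e-04, -4.97607891e-04,
         8.54144878e-01],
       [ 5.39721187e-04, -2.77334048e-01,  9.60773404e-01,
        -1.57164456e+02],
       [ 0.00000000e+00,  0.00000000e+00,  0.00000000e+00,
         1.00000000e+00]])}
scene [-323.  817.  690.] [0.64, -0.61, -0.47]
  gauge 0.56 420 197 [ 379. -239.   38.]
  gauge 0.54 392 185 [ 504. -275.   16.]
  holder_a_mouth 0.67 369 190 [ 480. -139.   57.]
  ho
[... 417 characters left out ...]
6 182 [ 496. -282.   27.]
side [1012. -460.  581.] [-0.58, 0.52, -0.62]
  gauge 0.89 191 263 [ 431. -313.    4.]
  gauge 0.83 212 282 [ 540. -316.   43.]
  holder_a_mouth 0.55 272 214 [ 467. -123.   54.]
  tray 0.77 390 164 [477. 288.   7.]
  stand 0.78 215 283 [ 546. -315.   42.]
  stand 0.63 269 217 [ 468. -130.   49.]
  stand 0.44 329 261 [ 645. -115.   33.]
  board 0.56 312 212 [490. -22.  16.]
  board 0.17 213 284 [ 546. -317.   44.]
  salt_shaker 0.96 332 259 [ 649. -111.   40.]
  salt_shaker 0.54 217 286 [ 548. -312.   33.]
  mug 0.92 398 222 [663.  84.  29.]
  tea_light 0.66 355 238 [625. -13.  16.]
  tea_light 0.21 389 167 [485. 279.   4.]
wrist [ 95. 574. 385.] [0.26, -0.08, -0.96]
```

View pics/scene0.png

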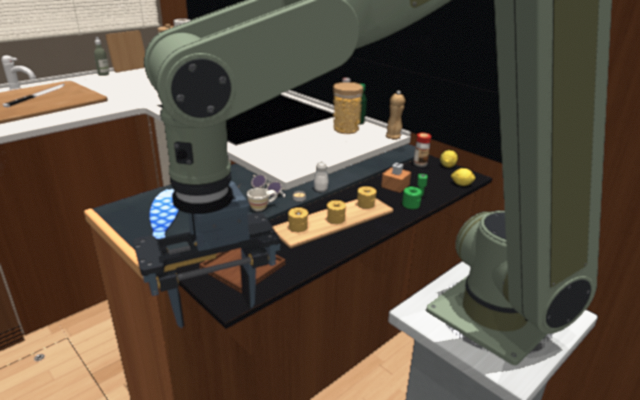

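View pics/side0.png

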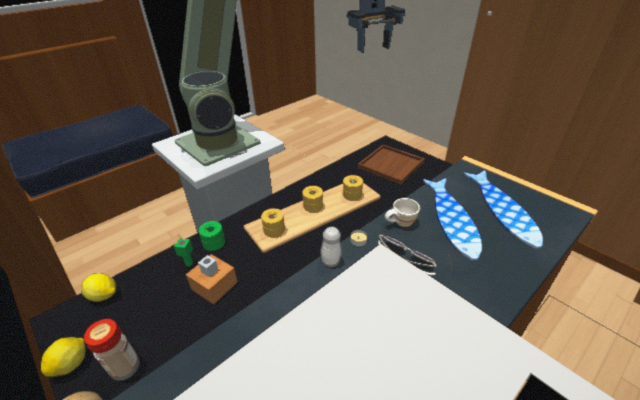

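Side view: the steel gauge is in the wooden stand at (208,265), with a green look-alike at (184,247). The brass holders are at (273,220), (313,197) and (353,186), the green holder at (211,235) and the tray at (390,163). The steel-grey gauge in the stand is the one meant. The crop should confirm this.

```bash
python3 - <<'E'
from h import *
P=np.load('pics/side0.npy'); im=cv2.imread('pics/side0.png')
cv2.imwrite('pics/crop1.png',cv2.resize(im[130:310,160:440],None,fx=2.8,fy=2.8,interpolation=cv2.INTER_CUBIC))
def top(n,u,v,z,r=25,tol=5):
    Q=P[v-r:v+r,u-r:u+r].reshape(-1,3); Q=Q[abs(Q[:,2]-z)<tol]
    rect=cv2.minAreaRect(Q[:,:2].astype(np.float32)); print(n,len(Q),'mid',((Q.min(0)+Q.max(0))/2).round(1),'min',Q.min(0).round(),'max',Q.max(0).round(),'med z',np.median(Q[:,2]).round(1),'rect',np.round(rect[0],1),np.round(rect[1],1),round(rect[2],1))
top('gauge head',208,260,70,14)
top('stand top',212,272,44,30,3)
for n,u,v in [('h1',273,215),('h2',313,190),('h3',353,183)]: top(n,u,v,58,16,4)
top('tray rim',390,163,14,40,3); top('tray floor',390,163,5,40,3)
Q=P[170:260,240:390].reshape(-1,3);Q=Q[abs(Q[:,2]-12)<3];print('board',cv2.minAreaRect(Q[:,:2].astype(np.float32)))
E
```

```text
gauge head 158 mid [ 514.1 -306.9   69.4] min [ 500. -321.   65.] max [ 528. -293.   74.] med z 71.1 rect [ 514.2 -306.5] [25.3 25.5] 14.5
stand top 641 mid [ 488.8 -306.5   44. ] min [ 426. -345.   41.] max [ 551. -268.   47.] med z 43.5 rect [ 489.8 -312.9] [116.9  65.2] 14.2
h1 235 mid [ 477.  -128.6   57.3] min [ 451. -153.   54.] max [ 503. -104.   61.] med z 57.3 rect [ 476.5 -128.5] [46.7 49.3] 53.1
h2 187 mid [474.1  -5.5  57.1] min [450. -30.  54.] max [498.  19.  60.] med z 57.2 rect [473.7  -5.9] [48.1 46.8] 50.5
h3 167 mid [508.3  97.5  57.2] min [483.  74.  54.] max [533. 121.  60.] med z 57.6 rect [508.9  97.8] [48.9 47.2] 11.9
tray rim 526 mid [528.2 224.5  14. ] min [394.  73.  11.] max [662. 375.  17.] med z 12.8 rect [514.9 253.5] [197.1 305. ] 36.2
tray floor 1158 mid [502.3 266.1   5. ] min [348. 110.   2.] max [656. 422.   8.] med z 4.8 rect [486.2 288.3] [210.6 357.5] 39.8
board ((565.6217651367188, 18.641357421875), (418.8104248046875, 255.16148376464844), 82.49736022949219)
```

View pics/crop1.png

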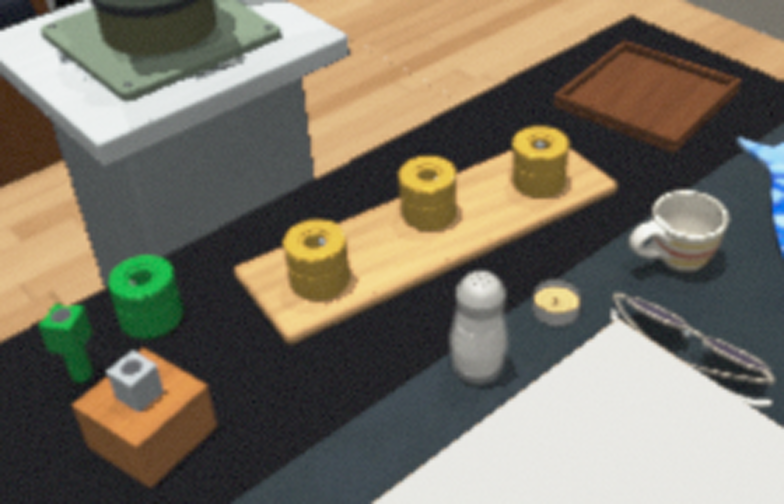

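The crop confirms the steel gauge in the stand, at world (514,-307). I spin to its yaw first, then travel.

>>> {"name": "arm_command", "arguments": {"motion": [{"offset":[0,0,0],"spin":0.17},{"offset":[0,0,0],"spin":0.17},{"offset":[0,0,0],"spin":0.17},{"offset":[0,0,0],"spin":0.17},{"offset":[0,0,0],"spin":0.17}], "jaw": 0.065}}

```text
time_s: 1.98
ee_pos: [172.0, 548.7, 228.0]
ee_rot: [180.0, -0.0, 113.6]
force: [0.5, -0.3, -0.6]
gripper_width: 65.2
gripper_force: 0.0
```

>>> {"name": "arm_command", "arguments": {"motion": [{"offset":[0,0,0],"spin":0.164},{"offset":[-0.061,0.008,0],"spin":0},{"offset":[-0.061,0.008,0],"spin":0},{"offset":[-0.061,0.008,0],"spin":0},{"offset":[-0.061,0.008,0],"spin":0}]}}

```text
time_s: 2.6
ee_pos: [264.5, 318.8, 228.1]
ee_rot: [179.9, -0.0, 104.5]
force: [0.7, 0.5, 0.4]
gripper_width: 65.1
gripper_force: 0.0
```

>>> {"name": "arm_command", "arguments": {"motion": [{"offset":[-0.061,0.008,0],"spin":0},{"offset":[-0.061,0.008,0],"spin":0},{"offset":[-0.061,0.008,0],"spin":0},{"offset":[-0.061,0.008,0],"spin":0},{"offset":[-0.061,0.008,0],"spin":0}]}}

```text
time_s: 3.22
ee_pos: [379.7, 33.3, 228.4]
ee_rot: [179.9, 0.0, 104.5]
force: [0.7, 0.2, 0.3]
gripper_width: 64.8
gripper_force: 0.0
```

>>> {"name": "arm_command", "arguments": {"motion": [{"offset":[-0.061,0.008,0],"spin":0},{"offset":[-0.061,0.008,0],"spin":0},{"offset":[-0.061,0.008,0],"spin":0},{"offset":[-0.061,0.008,0],"spin":0},{"offset":[0,0,0],"spin":0}]}}

```text
time_s: 3.85
ee_pos: [472.4, -196.5, 227.4]
ee_rot: [180.0, 0.0, 104.2]
force: [-0.4, 0.2, -0.1]
gripper_width: 64.8
gripper_force: 0.0
```

>>> {"name": "arm_command", "arguments": {"motion": [{"offset":[-0.059,0.006,0],"spin":0},{"offset":[-0.058,0.006,0.02],"spin":0},{"offset":[0,0,0.03],"spin":0},{"offset":[0,0,0],"spin":0}]}}

```text
time_s: 4.35
ee_pos: [510.5, -301.7, 175.5]
ee_rot: [-179.8, -0.3, 104.5]
force: [-0.1, 0.3, -0.3]
gripper_width: 64.8
gripper_force: 0.0
```

```bash
cat >> h.py <<'E'
def shot(n,name):
    c=cam(n); im,d=env.grab_frame(n); cv2.imwrite(f'pics/{name}.png',im); P=cloud(c,d); np.save(f'pics/{name}.npy',P); return c,im,P
def tops(P,x,y,z,r=40,tol=4):
    m=(np.hypot(P[...,0]-x,P[...,1]-y)<r)&(abs(P[...,2]-z)<tol)
    n,l,s,ce=cv2.connectedComponentsWithStats(m.astype(np.uint8)); k=1+np.argmax(s[1:,4]); Q=P[l==k]
    rect=cv2.minAreaRect(Q[:,:2].astype(np.float32)); cc=cv2.minEnclosingCircle(Q[:,:2].astype(np.float32))
    print(len(Q),'px',np.round(s[k],0),'rect',np.round(rect[0],1),np.round(rect[1],1),round(rect[2],1),'circ',np.round(cc[0],1),round(cc[1],1),'z',np.median(Q[:,2]).round(1))
    return np.array(rect[0])
def tool(dx,dy,yaw=None):
    yaw=np.radians(env.state()['ee_rot'][2] if yaw is None else yaw)
    print('tool x %.1f y %.1f'%(np.cos(yaw)*dx+np.sin(yaw)*dy, np.sin(yaw)*dx-np.cos(yaw)*dy))
E
python3 - <<'E'
from h import *
s=env.state(); print(s['ee_pos'],s['ee_rot'])
c,im,P=shot('wrist','w1')
tops(P,514,-307,72,30); tops(P,514,-307,44,60,3)
for h in [(477,-128.5),(474,-5.6),(508.5,97.6)]:
    try: tops(P,*h,58)
    except Exception as e: print(e)
E
```

```text
[ 510.46568002 -301.67517458  175.51910089] [-179.75295388   -0.29750886  104.49870826]
695 px [301 196  27  27 695] rect [ 513.6 -303.9] [23.4 24.1] 14.2 circ [ 513.4 -303.8] 15.9 z 72.4
3309 px [ 281  168   68   66 3309] rect [ 513.4 -304.4] [64.  64.6] 12.9 circ [ 513.4 -304.5] 45.0 z 44.3
705 px [299   0  54  19 705] rect [ 481.1 -143.7] [42.2 12.6] 15.0 circ [ 479.5 -137.6] 21.1 z 58.0
attempt to get argmax of an empty sequence
attempt to get argmax of an empty sequence
```

View pics/w1.png

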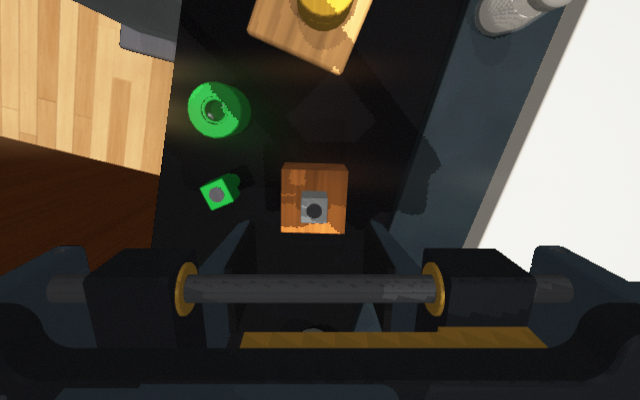

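Wrist view: the steel gauge is in the stand at (314,207) and the green one is well clear at (217,195). The wrist gives (513.5,-304), 2.5 mm from the side camera, and the head size of 24 mm agrees. I descend and grip.

>>> {"name": "arm_command", "arguments": {"motion": [{"offset":[-0.001,0.001,0.04],"spin":0},{"offset":[0,0,0.045],"spin":0},{"offset":[0,0,0.025],"spin":0},{"offset":[0,0,0.006],"spin":0},{"offset":[0,0,0],"spin":0}]}}

```text
time_s: 5.03
ee_pos: [514.3, -303.9, 63.5]
ee_rot: [179.9, 0.1, 104.5]
force: [0.2, -0.0, 0.3]
gripper_width: 65.0
gripper_force: 0.0
```

>>> {"name": "arm_command", "arguments": {"motion": [{"offset":[0,0,0],"spin":0},{"offset":[0,0,0],"spin":0},{"offset":[0,0,0],"spin":0},{"offset":[0,0,0],"spin":0}], "jaw": 0.015, "newtons": 40}}

```text
time_s: 5.52
ee_pos: [513.3, -304.1, 62.1]
ee_rot: [180.0, 0.0, 104.5]
force: [0.2, -0.1, 0.4]
gripper_width: 28.0
gripper_force: 0.0
```

>>> {"name": "arm_command", "arguments": {"motion": [{"offset":[0,0,0],"spin":0},{"offset":[0,0,0],"spin":0}]}}

```text
time_s: 5.78
ee_pos: [513.4, -304.1, 62.0]
ee_rot: [180.0, 0.0, 104.5]
force: [-0.4, 0.0, 2.1]
gripper_width: 24.0
gripper_force: 40.0
```

>>> {"name": "arm_command", "arguments": {"motion": [{"offset":[0,0,-0.01],"spin":0},{"offset":[0,0,-0.03],"spin":0},{"offset":[0,0,-0.04],"spin":0},{"offset":[0,0,0],"spin":0}]}}

```text
time_s: 6.28
ee_pos: [515.2, -305.2, 145.7]
ee_rot: [179.7, 0.3, 104.5]
force: [-0.4, -0.1, -1.3]
gripper_width: 24.0
gripper_force: 40.0
```

>>> {"name": "arm_command", "arguments": {"motion": [{"offset":[0.06,0.004,0],"spin":0},{"offset":[0.06,0.004,0],"spin":0},{"offset":[0,0,0],"spin":0},{"offset":[0,0,0],"spin":0},{"offset":[0,0,0],"spin":0}]}}

```text
time_s: 6.9
ee_pos: [491.4, -187.0, 141.7]
ee_rot: [180.0, 0.0, 104.4]
force: [0.3, -0.7, -1.1]
gripper_width: 23.7
gripper_force: 40.0
```

```bash
python3 - <<'E'
from h import *
s=env.state(); print(s['ee_pos'],s['ee_rot'],s['qvel'].round(2))
c,im,P=shot('wrist','w2')
for h in [(477,-128.5),(474,-5.6),(508.5,97.6)]:
    try: tops(P,*h,58)
    except Exception as e: print(e)
for r in env.pinpoint('wrist','holder_a_mouth'): print(r['score'],r['location'],ray(c,*r['location'],58).round(1))
E
```

```text
[ 491.36660826 -186.95245045  141.67997566] [1.79998454e+02 1.44277991e-02 1.04433554e+02] [-0.33  0.02 -0.06  0.03  0.26  0.05]
2789 px [ 281  102   63   65 2789] rect [ 476.4 -125.5] [48.2 48.9] 13.3 circ [ 476.3 -125.6] 24.8 z 58.1
attempt to get argmax of an empty sequence
attempt to get argmax of an empty sequence
0.89 [310.8, 134.9] [ 475.4 -125.5   58. ]
```

View pics/w2.png

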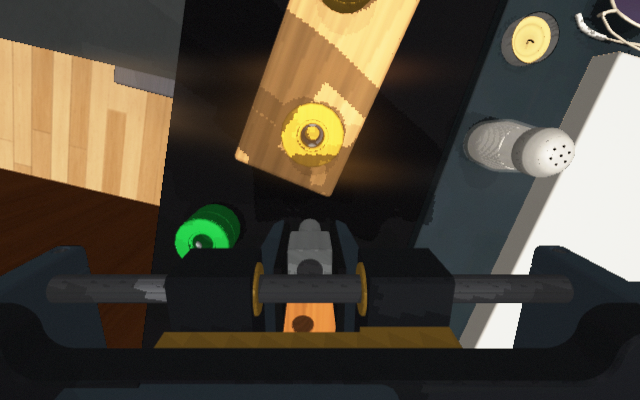

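Wrist view: holder 1's mouth is at (311,134), world (476,-125.5). The gauge hangs between the fingers at (310,250). Next I measure the gauge's offset along tool x in the same picture.

```bash
python3 - <<'E'
from h import *
P=np.load('pics/w2.npy'); yaw=np.radians(104.43); D=P-np.array([491.4,-187,141.7])
X=np.cos(yaw)*D[...,0]+np.sin(yaw)*D[...,1]; Y=np.sin(yaw)*D[...,0]-np.cos(yaw)*D[...,1]; Z=-D[...,2]
for v in range(212,280,5): print(v,[tuple(np.round([X[v,u],Y[v,u],Z[v,u]],1)) for u in (290,300,309,318,328)])
for h in [(476.3,-125.5)]:
    d=np.array(h)-[491.4,-187]; tool(*d,104.43)
E
```

```text
212 [(np.float64(-17.9), np.float64(-21.1), np.float64(141.2)), (np.float64(-17.9), np.float64(-10.9), np.float64(141.3)), (np.float64(-17.7), np.float64(-1.7), np.float64(140.5)), (np.float64(-17.9), np.float64(7.5), np.float64(141.3)), (np.float64(-17.6), np.float64(17.7), np.float64(140.2))]
217 [(np.float64(-23.4), np.float64(-21.3), np.float64(141.5)), (np.float64(-23.7), np.float64(-11.0), np.float64(142.4)), (np.float64(-23.5), np.float64(-1.7), np.float64(141.6)), (np.float64(-23.5), np.float64(7.6), np.float64(141.6)), (np.float64(-23.3), np.float64(17.9), np.float64(141.0))]
222 [(np.float64(-29.0), np.float64(-21.4), np.float64(141.8)), (np.float64(-28.5), np.float64(-11.0), np.float64(140.5)), (np.float64(7.2), np.float64(-1.5), np.float64(42.9)), (np.float64(4.3), np.float64(4.9), np.float64(50.9)), (np.float64(-28.6), np.float64(17.9), np.float64(140.8))]
227 [(np.float64(-34.6), np.float64(-21.5), np.float64(142.0)), (np.float64(4.0), np.float64(-7.8), np.float64(41.5)), (np.float64(7.1), np.float64(-1.5), np.float64(33.4)), (np.float64(4.6), np.float64(4.6), np.float6
[... 2226 characters left out ...]
float64(1.7), np.float64(3.3), np.float64(-11.2)), (np.float64(1.1), np.float64(8.7), np.float64(-10.1))]
272 [(np.float64(-1.4), np.float64(-11.6), np.float64(-10.9)), (np.float64(-1.7), np.float64(-6.3), np.float64(-10.5)), (np.float64(-1.6), np.float64(-1.5), np.float64(-10.6)), (np.float64(-1.7), np.float64(3.3), np.float64(-10.5)), (np.float64(-0.9), np.float64(8.6), np.float64(-11.8))]
277 [(np.float64(35.7), np.float64(-6.7), np.float64(-80.1)), (np.float64(35.3), np.float64(-3.9), np.float64(-79.4)), (np.float64(35.6), np.float64(-1.4), np.float64(-79.9)), (np.float64(35.2), np.float64(1.2), np.float64(-79.2)), (np.float64(35.3), np.float64(4.0), np.float64(-79.4))]
tool x 63.3 y 0.7
```

>>> {"name": "arm_command", "arguments": {"motion": [{"offset":[0.04,0.001,0],"spin":0},{"offset":[0.0235,0.0005,0],"spin":0},{"offset":[0,0,0.015],"spin":0},{"offset":[0,0,0.008],"spin":0},{"offset":[0,0,0],"spin":0}]}}

```text
time_s: 7.62
ee_pos: [476.3, -124.7, 117.8]
ee_rot: [-179.9, -0.1, 104.4]
force: [-0.1, -0.0, -0.3]
gripper_width: 24.1
gripper_force: 40.0
```

>>> {"name": "arm_command", "arguments": {"motion": [{"offset":[0,0,0],"spin":0}]}}

```text
time_s: 7.75
ee_pos: [476.9, -124.7, 118.8]
ee_rot: [180.0, 0.0, 104.4]
force: [-0.7, -0.6, -0.3]
gripper_width: 23.7
gripper_force: 40.0
```

```bash
python3 - <<'E'
from h import *
s=env.state(); print(s['ee_pos'],s['ee_rot'],s['qvel'].round(2),s['force'])
c,im,P=shot('wrist','w3'); c2,im2,P2=shot('side','s3')
tops(P,477,-126,58,35)
tops(P2,477,-126,58,35)
cv2.imwrite('pics/w3c.png',np.hstack([cv2.resize(im[170:290,250:370],(400,400)),cv2.resize(im2[160:240,233:313],(400,400))]))
E
```

```text
[ 476.90935641 -124.6540621   118.83326695] [1.79995537e+02 2.64537769e-03 1.04445595e+02] [ 0.27 -0.4  -0.11  0.01  0.06  0.06] [-0.66837015 -0.56972485 -0.25173669]
1519 px [ 278  191   65   42 1519] rect [ 474.  -116.7] [48.6 31.5] 14.0 circ [ 475.5 -122.6] 24.3 z 58.1
197 px [261 209  22  15 197] rect [ 478.5 -129.8] [47.  45.9] 43.5 circ [ 476.9 -128.8] 25.3 z 57.2
```

View pics/w3c.png

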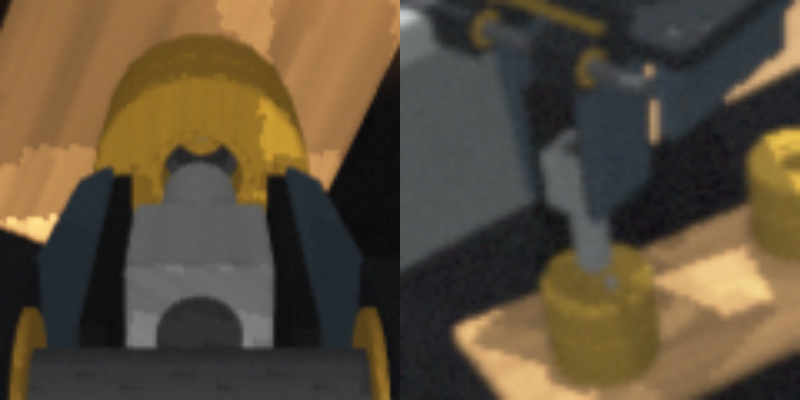

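Left crop: the pin foot at (200,185) lines up with the mouth at (202,160). Right crop: the pin is over the holder at (595,265). I feel my way down.

>>> {"name": "arm_command", "arguments": {"motion": [{"offset":[0,0,0.004],"spin":0},{"offset":[0,0,0.004],"spin":0},{"offset":[0,0,0.002],"spin":0}]}}

```text
time_s: 8.22
ee_pos: [476.4, -123.9, 108.6]
ee_rot: [-180.0, -0.0, 104.5]
force: [-0.6, 0.8, -0.3]
gripper_width: 24.0
gripper_force: 40.0
```

>>> {"name": "arm_command", "arguments": {"motion": [{"offset":[0,0,0.002],"spin":0},{"offset":[0,0,0.002],"spin":0}]}}

```text
time_s: 8.48
ee_pos: [476.7, -124.0, 104.9]
ee_rot: [180.0, 0.0, 104.5]
force: [0.8, -0.7, -0.2]
gripper_width: 23.8
gripper_force: 40.0
```

>>> {"name": "arm_command", "arguments": {"motion": [{"offset":[0,0,0.003],"spin":0},{"offset":[0,0,0.003],"spin":0},{"offset":[0,0,0.003],"spin":0}]}}

```text
time_s: 8.85
ee_pos: [476.9, -124.2, 95.9]
ee_rot: [180.0, 0.0, 104.5]
force: [-0.4, -1.2, 0.0]
gripper_width: 23.8
gripper_force: 40.0
```

>>> {"name": "arm_command", "arguments": {"motion": [{"offset":[0,0,0.002],"spin":0},{"offset":[0,0,0.002],"spin":0}]}}

```text
time_s: 9.1
ee_pos: [476.7, -124.1, 91.8]
ee_rot: [180.0, 0.0, 104.5]
force: [0.2, -1.6, 1.1]
gripper_width: 23.4
gripper_force: 40.0
```

>>> {"name": "arm_command", "arguments": {"motion": [{"offset":[0,0,0.0015],"spin":0},{"offset":[0,0,0.0015],"spin":0}]}}

```text
time_s: 9.35
ee_pos: [476.7, -124.1, 89.5]
ee_rot: [180.0, 0.0, 104.5]
force: [-2.0, -1.4, 11.2]
gripper_width: 23.8
gripper_force: 40.0
```

>>> {"name": "arm_command", "arguments": {"motion": [{"offset":[0,0,0.0004],"spin":0},{"offset":[0,0,0],"spin":0}]}}

```text
time_s: 9.6
ee_pos: [476.7, -124.1, 89.5]
ee_rot: [180.0, 0.0, 104.5]
force: [-2.0, -0.5, 8.0]
gripper_width: 24.0
gripper_force: 40.0
```

>>> {"name": "arm_command", "arguments": {"motion": [{"offset":[0,0,0.0004],"spin":0},{"offset":[0,0,0],"spin":0}]}}

```text
time_s: 9.85
ee_pos: [476.7, -124.1, 89.4]
ee_rot: [180.0, 0.0, 104.5]
force: [-1.5, -0.9, 10.8]
gripper_width: 24.0
gripper_force: 40.0
```

Holder 1 is a hard stop with the head 13.5 mm above the face, so it is the wrong one. I draw the gauge straight out and go to holder 2.

>>> {"name": "arm_command", "arguments": {"motion": [{"offset":[0,0,-0.008],"spin":0},{"offset":[0,0,-0.02],"spin":0},{"offset":[0,0,-0.027],"spin":0},{"offset":[0,0,0],"spin":0},{"offset":[0.056,0.026,0],"spin":0}]}}

```text
time_s: 10.48
ee_pos: [487.5, -65.1, 142.5]
ee_rot: [-180.0, 0.0, 104.1]
force: [0.9, 0.7, -1.0]
gripper_width: 23.7
gripper_force: 40.0
```

>>> {"name": "arm_command", "arguments": {"motion": [{"offset":[0,0,0],"spin":0},{"offset":[0,0,0],"spin":0},{"offset":[0,0,0],"spin":0}]}}

```text
time_s: 10.85
ee_pos: [487.3, -64.0, 142.6]
ee_rot: [-179.9, -0.0, 104.4]
force: [-0.1, -0.4, -1.2]
gripper_width: 23.7
gripper_force: 40.0
```

```bash
python3 - <<'E'
from h import *
s=env.state(); p=s['ee_pos'];print(p,s['ee_rot'],s['qvel'].round(2))
c,im,P=shot('wrist','w4')
for h in [(474,-1.7),(508.5,101)]:
    try: tool(*(tops(P,*h,58)-p[:2]))
    except Exception as e: print(e)
for r in env.pinpoint('wrist','holder_a_mouth'): print(r['score'],r['location'],ray(c,*r['location'],58).round(1))
P2=np.load('pics/w2.npy'); # gauge still where it was in the hand?
for Q,o in ((P2,np.array([491.4,-187,141.7])),(P,p)):
    y=np.radians(104.45);D=Q[225:270,285:335].reshape(-1,3)-o; X=np.cos(y)*D[:,0]+np.sin(y)*D[:,1]; Y=np.sin(y)*D[:,0]-np.cos(y)*D[:,1]
    m=(abs(D[:,2])<9)&(X>5)&(X<20)&(abs(Y)<11); t=(X<9)&(X>0)&(D[:,2]>5)&(D[:,2]<16); print('front x',np.median(X[m]),'top z',np.median(D[t,2]))
E
```

```text
[487.26375648 -63.98337847 142.59130161] [-1.79936585e+02 -2.00017861e-02  1.04438018e+02] [-0.36 -0.25 -0.24  0.11  0.02  0.17]
2763 px [ 282  102   63   65 2763] rect [472.7  -2.4] [48.9 48.7] 39.4 circ [472.8  -2.5] 24.9 z 58.1
tool x 63.3 y 1.3
1974 px [ 364    0   72   42 1974] rect [511.   89.3] [49.  25.9] 14.0 circ [508.4  99.8] 24.6 z 58.0
tool x 142.6 y 61.2
0.7 [306.7, 227.2] [486.9 -77.2  58. ]
front x 11.450286815125809 top z 10.425796976022653
front x 11.405721921761044 top z 10.45693362664602
```

>>> {"name": "arm_command", "arguments": {"motion": [{"offset":[0.04,0.001,0],"spin":0},{"offset":[0.024,0.001,0],"spin":0},{"offset":[0,0,0.015],"spin":0},{"offset":[0,0,0.012],"spin":0},{"offset":[0,0,0],"spin":0}]}}

```text
time_s: 11.58
ee_pos: [473.0, -1.3, 115.2]
ee_rot: [-179.9, -0.0, 104.4]
force: [0.5, 0.6, -0.7]
gripper_width: 23.9
gripper_force: 40.0
```

>>> {"name": "arm_command", "arguments": {"motion": [{"offset":[0,0,0.003],"spin":0},{"offset":[0,0,0.003],"spin":0},{"offset":[0,0,0.002],"spin":0},{"offset":[0,0,0.002],"spin":0}]}}

```text
time_s: 12.08
ee_pos: [473.8, -0.8, 106.1]
ee_rot: [180.0, -0.0, 104.5]
force: [0.1, 0.3, -0.5]
gripper_width: 23.7
gripper_force: 40.0
```

>>> {"name": "arm_command", "arguments": {"motion": [{"offset":[0,0,0.003],"spin":0},{"offset":[0,0,0.003],"spin":0},{"offset":[0,0,0.003],"spin":0}]}}

```text
time_s: 12.45
ee_pos: [473.6, -0.9, 97.1]
ee_rot: [180.0, 0.0, 104.5]
force: [-0.8, -1.5, 0.5]
gripper_width: 23.5
gripper_force: 40.0
```

>>> {"name": "arm_command", "arguments": {"motion": [{"offset":[0,0,0.002],"spin":0},{"offset":[0,0,0.002],"spin":0},{"offset":[0,0,0.001],"spin":0}]}}

```text
time_s: 12.82
ee_pos: [473.6, -0.8, 92.0]
ee_rot: [-180.0, -0.0, 104.5]
force: [-0.7, -0.2, 0.7]
gripper_width: 23.9
gripper_force: 40.0
```

>>> {"name": "arm_command", "arguments": {"motion": [{"offset":[0,0,0.0015],"spin":0},{"offset":[0,0,0.0015],"spin":0}]}}

```text
time_s: 13.08
ee_pos: [473.7, -0.8, 89.1]
ee_rot: [180.0, -0.0, 104.5]
force: [-0.9, -1.4, 1.4]
gripper_width: 23.8
gripper_force: 40.0
```

>>> {"name": "arm_command", "arguments": {"motion": [{"offset":[0,0,0.001],"spin":0},{"offset":[0,0,0.0007],"spin":0}]}}

```text
time_s: 13.32
ee_pos: [473.7, -0.8, 87.4]
ee_rot: [180.0, -0.0, 104.5]
force: [-0.1, -1.3, 1.3]
gripper_width: 23.7
gripper_force: 40.0
```

It is past the stop depth with no force, so holder 2 takes it. I continue gently to seat it.

>>> {"name": "arm_command", "arguments": {"motion": [{"offset":[0,0,0.003],"spin":0},{"offset":[0,0,0.003],"spin":0},{"offset":[0,0,0.002],"spin":0}]}}

```text
time_s: 13.7
ee_pos: [473.6, -0.8, 79.2]
ee_rot: [-180.0, -0.0, 104.5]
force: [-1.0, -0.9, 0.8]
gripper_width: 24.1
gripper_force: 40.0
```

>>> {"name": "arm_command", "arguments": {"motion": [{"offset":[0,0,0.001],"spin":0},{"offset":[0,0,0.001],"spin":0},{"offset":[0,0,0.0005],"spin":0}]}}

```text
time_s: 14.08
ee_pos: [473.6, -0.8, 76.9]
ee_rot: [-180.0, -0.0, 104.5]
force: [-0.5, -1.8, 0.2]
gripper_width: 23.5
gripper_force: 40.0
```

>>> {"name": "arm_command", "arguments": {"motion": [{"offset":[0,0,0.0005],"spin":0},{"offset":[0,0,0.0005],"spin":0}]}}

```text
time_s: 14.32
ee_pos: [473.7, -0.8, 75.9]
ee_rot: [180.0, -0.0, 104.5]
force: [-0.6, -1.3, 0.8]
gripper_width: 23.6
gripper_force: 40.0
```

>>> {"name": "arm_command", "arguments": {"motion": [{"offset":[0,0,0.0005],"spin":0},{"offset":[0,0,0.0005],"spin":0}]}}

```text
time_s: 14.58
ee_pos: [473.7, -0.8, 74.9]
ee_rot: [180.0, -0.0, 104.5]
force: [-1.2, 0.7, 0.7]
gripper_width: 23.5
gripper_force: 40.0
```

>>> {"name": "arm_command", "arguments": {"motion": [{"offset":[0,0,0.0004],"spin":0},{"offset":[0,0,0.0004],"spin":0}]}}

```text
time_s: 14.82
ee_pos: [473.7, -0.8, 74.1]
ee_rot: [180.0, -0.0, 104.5]
force: [-0.1, -1.0, -0.2]
gripper_width: 23.7
gripper_force: 40.0
```

>>> {"name": "arm_command", "arguments": {"motion": [{"offset":[0,0,0.0004],"spin":0},{"offset":[0,0,0.0004],"spin":0}]}}

```text
time_s: 15.08
ee_pos: [473.7, -0.8, 74.0]
ee_rot: [180.0, 0.0, 104.5]
force: [-2.5, -0.8, 9.1]
gripper_width: 23.8
gripper_force: 40.0
```

```bash
python3 - <<'E'
from h import *
s=env.state(); p=s['ee_pos'];print(p,s['force'],s['gripper_force'])
c,im,P=shot('wrist','w5'); c2,im2,S=shot('side','s5')
y=np.radians(104.45);D=P-p; X=np.cos(y)*D[...,0]+np.sin(y)*D[...,1]; Y=np.sin(y)*D[...,0]-np.cos(y)*D[...,1]
t=(X<9)&(X>0)&(abs(Y)<10)&(D[...,2]>5)&(D[...,2]<22); print('top z',np.median(P[t][:,2]),t.sum())
t=(X>13)&(X<22)&(abs(Y)<20)&(D[...,2]>-25)&(D[...,2]<-5); print('holder z',np.median(P[t][:,2]),t.sum())
cv2.imwrite('pics/w5c.png',np.hstack([cv2.resize(im[170:290,250:370],(400,400)),cv2.resize(im2[140:220,273:353],(400,400))]))
E
```

```text
[473.71467395  -0.80364263  73.95960727] [-2.50049325 -0.84607687  9.13294339] 40.002073645591736
top z 84.46561675900062 589
holder z 58.30903570013268 865
```

View pics/w5c.png

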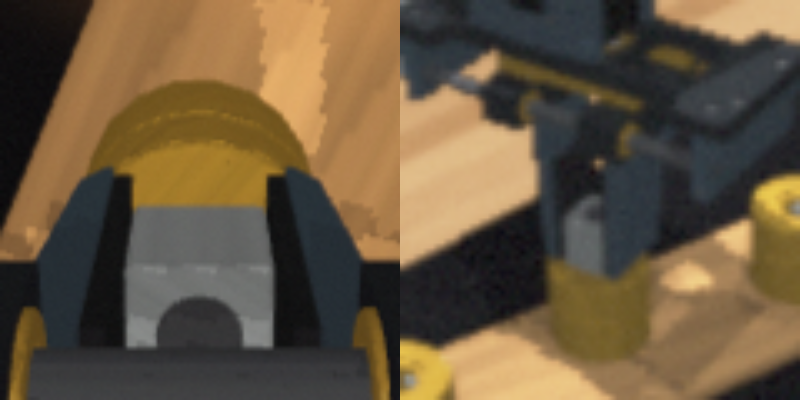

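Seated with 9 N at TCP z = 74, the head is down on the top face in both crops. I release, lower round the holder and grip it.

>>> {"name": "arm_command", "arguments": {"motion": [{"offset":[0,0,0],"spin":0},{"offset":[0,0,0],"spin":0},{"offset":[0,0,0],"spin":0},{"offset":[0,0,0],"spin":0},{"offset":[0,0,0],"spin":0}], "jaw": 0.08}}

```text
time_s: 15.8
ee_pos: [473.7, -0.8, 73.3]
ee_rot: [-180.0, -0.0, 104.5]
force: [0.4, -0.2, -0.3]
gripper_width: 70.7
gripper_force: 0.0
```

>>> {"name": "arm_command", "arguments": {"motion": [{"offset":[0,0,0],"spin":0},{"offset":[0,0,0],"spin":0},{"offset":[0,0,0],"spin":0}]}}

```text
time_s: 16.18
ee_pos: [473.7, -0.8, 73.3]
ee_rot: [180.0, -0.0, 104.5]
force: [0.6, 0.2, -0.0]
gripper_width: 80.1
gripper_force: 0.0
```

>>> {"name": "arm_command", "arguments": {"motion": [{"offset":[0,0,0.012],"spin":0},{"offset":[0,0,0.014],"spin":0},{"offset":[0,0,0.01],"spin":0},{"offset":[0,0,0],"spin":0}]}}

```text
time_s: 16.68
ee_pos: [472.8, -0.8, 36.1]
ee_rot: [-179.9, -0.0, 104.5]
force: [0.6, -0.5, 0.4]
gripper_width: 80.0
gripper_force: 0.0
```

>>> {"name": "arm_command", "arguments": {"motion": [{"offset":[0,0,0],"spin":0},{"offset":[0,0,0],"spin":0},{"offset":[0,0,0],"spin":0},{"offset":[0,0,0],"spin":0},{"offset":[0,0,0],"spin":0}], "jaw": 0.04, "newtons": 55}}

```text
time_s: 17.3
ee_pos: [473.8, -0.8, 37.6]
ee_rot: [180.0, 0.0, 104.5]
force: [-1.2, -0.1, 2.7]
gripper_width: 48.4
gripper_force: 55.0
```

```bash
python3 - <<'E'
from h import *
s=env.state(); p=s['ee_pos'];print(p,s['force'],s['gripper_force'])
c,im,P=shot('wrist','w6'); y=np.radians(104.45);D=P-p; X=np.cos(y)*D[...,0]+np.sin(y)*D[...,1]; Y=np.sin(y)*D[...,0]-np.cos(y)*D[...,1]
t=(X<9)&(X>0)&(abs(Y)<10)&(P[...,2]>75)&(P[...,2]<100); print('head top z',np.median(P[t][:,2]),t.sum())
c2,im2,S=shot('side','s6')
m=(S[...,2]>2.5)&(S[...,2]<8)&(abs(S[...,0]-470)<110)&(S[...,1]>190)&(S[...,1]<380)
n,l,st,ce=cv2.connectedComponentsWithStats(m.astype(np.uint8)); k=1+np.argmax(st[1:,4]); Q=S[l==k]; print('tray floor',st[k],cv2.minAreaRect(Q[:,:2].astype(np.float32)))
m=(S[...,2]>10)&(S[...,2]<20)&(abs(S[...,0]-470)<110)&(S[...,1]>190)&(S[...,1]<380)
n,l,st,ce=cv2.connectedComponentsWithStats(m.astype(np.uint8)); k=1+np.argmax(st[1:,4]); Q=S[l==k]; print('tray rim',st[k],cv2.minAreaRect(Q[:,:2].astype(np.float32)))
print([(b['bbox'],round(b['score'],2)) for b in env.boxes_of('side','tray')])
for r in env.pinpoint('side','tray'): print(r['score'],r['location'],ray(c2,*r['location'],0).round(1))
E
```

```text
[473.76341869  -0.81398198  37.6256825 ] [-1.22446007 -0.05812743  2.72296186] 55.00053663439758
head top z 84.61698433976379 459
tray floor [362 147  58  32 960] ((469.9540100097656, 303.93048095703125), (126.62089538574219, 122.86040496826172), 9.209567070007324)
tray rim [358 144  66  38 318] ((474.9315490722656, 294.7648010253906), (142.2704315185547, 142.75575256347656), 9.572732925415039)
[([357.7, 144.1, 420.2, 181.4], 0.58)]
```

>>> {"name": "arm_command", "arguments": {"motion": [{"offset":[0,0,-0.008],"spin":0},{"offset":[0,0,-0.025],"spin":0},{"offset":[0,0,-0.03],"spin":0},{"offset":[0,0,-0.017],"spin":0},{"offset":[0,0,0],"spin":0}]}}

```text
time_s: 18.12
ee_pos: [473.7, -0.8, 117.6]
ee_rot: [179.9, 0.0, 104.5]
force: [0.1, -0.5, -8.1]
gripper_width: 48.5
gripper_force: 55.0
```

>>> {"name": "arm_command", "arguments": {"motion": [{"offset":[0.03,0.008,0],"spin":0},{"offset":[0.05,0.013,0],"spin":0},{"offset":[0.055,0.014,0],"spin":0},{"offset":[0.055,0.014,0],"spin":0},{"offset":[0.05,0.013,0],"spin":0}]}}

```text
time_s: 18.75
ee_pos: [472.2, 248.5, 115.3]
ee_rot: [-179.8, 0.0, 104.5]
force: [1.1, -0.7, -7.6]
gripper_width: 48.1
gripper_force: 55.0
```

>>> {"name": "arm_command", "arguments": {"motion": [{"offset":[0.035,0.009,0],"spin":0},{"offset":[0.014,0.004,0],"spin":0},{"offset":[0,0,0.02],"spin":0},{"offset":[0,0,0.02],"spin":0},{"offset":[0,0,0],"spin":0}]}}

```text
time_s: 19.38
ee_pos: [471.8, 295.8, 74.6]
ee_rot: [-179.6, 0.1, 104.5]
force: [0.1, -0.6, -7.5]
gripper_width: 48.5
gripper_force: 55.0
```

```bash
python3 - <<'E'
from h import *
s=env.state(); p=s['ee_pos'];print(p,s['ee_rot'],s['force'],s['gripper_force'],s['gripper_width'])
c,im,P=shot('wrist','w7'); c2,im2,S=shot('side','s7')
cv2.imwrite('pics/w7c.png',np.hstack([cv2.resize(im,(480,300)),cv2.resize(im2[90:210,330:458],(320,300))]))
E
```

```text
[471.8131215  295.84030079  74.61976402] [-1.79590287e+02  1.36613518e-01  1.04469509e+02] [ 0.07397556 -0.6299686  -7.46570335] 54.99735155484814 48.522265423415284
```

View pics/w7c.png

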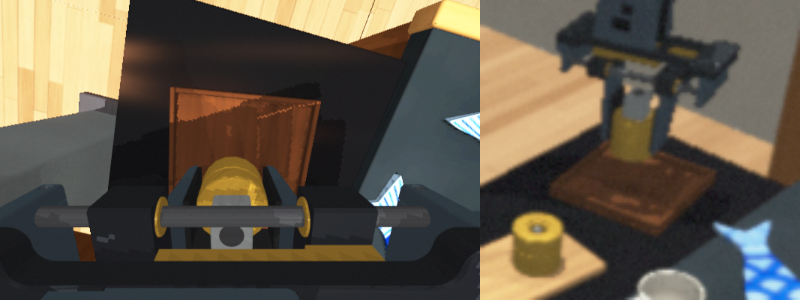

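The left part shows the gauge seated in the held holder at (230,195), over the tray. The right part agrees, with the holder at (632,130). I lower it.

>>> {"name": "arm_command", "arguments": {"motion": [{"offset":[0,0,0.02],"spin":0},{"offset":[0,0,0.015],"spin":0},{"offset":[0,0,0.006],"spin":0},{"offset":[0,0,0.003],"spin":0},{"offset":[0,0,0.001],"spin":0}]}}

```text
time_s: 20.1
ee_pos: [474.3, 298.0, 32.6]
ee_rot: [180.0, -0.0, 104.5]
force: [0.4, -0.4, -8.4]
gripper_width: 48.5
gripper_force: 55.0
```

>>> {"name": "arm_command", "arguments": {"motion": [{"offset":[0,0,0.0005],"spin":0},{"offset":[0,0,0.0005],"spin":0},{"offset":[0,0,0],"spin":0}]}}

```text
time_s: 20.48
ee_pos: [474.0, 297.8, 31.5]
ee_rot: [180.0, -0.0, 104.5]
force: [0.1, 0.4, -8.3]
gripper_width: 48.6
gripper_force: 55.0
```

>>> {"name": "arm_command", "arguments": {"motion": [{"offset":[0,0,0.0006],"spin":0},{"offset":[0,0,0.0006],"spin":0},{"offset":[0,0,0],"spin":0}]}}

```text
time_s: 20.85
ee_pos: [474.0, 297.8, 30.7]
ee_rot: [180.0, -0.0, 104.5]
force: [-1.5, 0.1, -1.3]
gripper_width: 48.4
gripper_force: 55.0
```

>>> {"name": "arm_command", "arguments": {"motion": [{"offset":[0,0,0],"spin":0},{"offset":[0,0,0],"spin":0},{"offset":[0,0,0],"spin":0},{"offset":[0,0,0],"spin":0},{"offset":[0,0,0],"spin":0}], "jaw": 0.08}}

```text
time_s: 21.48
ee_pos: [474.0, 297.8, 30.2]
ee_rot: [180.0, -0.0, 104.5]
force: [0.3, -0.3, -0.6]
gripper_width: 80.0
gripper_force: 0.0
```

>>> {"name": "arm_command", "arguments": {"motion": [{"offset":[0,0,-0.02],"spin":0},{"offset":[0,0,-0.04],"spin":0},{"offset":[0,0,-0.05],"spin":0},{"offset":[0,0,-0.04],"spin":0},{"offset":[0,0,0],"spin":0}]}}

```text
time_s: 22.1
ee_pos: [475.7, 298.9, 183.8]
ee_rot: [179.6, -0.1, 104.5]
force: [-0.2, 0.4, -1.0]
gripper_width: 80.0
gripper_force: 0.0
```

>>> {"name": "arm_command", "arguments": {"motion": [{"offset":[-0.05,0,0],"spin":0},{"offset":[-0.03,0,0],"spin":0},{"offset":[0,0,0],"spin":0},{"offset":[0,0,0],"spin":0}]}}

```text
time_s: 22.6
ee_pos: [493.5, 220.7, 179.4]
ee_rot: [-179.9, -0.0, 104.5]
force: [-0.6, -0.0, 0.6]
gripper_width: 79.8
gripper_force: 0.0
```

```bash
python3 - <<'E'
from h import *
s=env.state(); p=s['ee_pos'];print(p,s['force'])
c,im,P=shot('wrist','w8'); c2,im2,S=shot('side','s8')
tops(P,474,298,79,25,4); tops(P,474,298,51,35,3)
m=(abs(P[...,2]-15)<3)&(np.hypot(P[...,0]-474,P[...,1]-298)<115); print('rim',cv2.minAreaRect(P[m][:,:2].astype(np.float32)))
for h in [(476.7,-128.5),(508.5,97.6)]: tops(S,*h,57,30)
cv2.imwrite('pics/w8c.png',np.hstack([cv2.resize(im,(480,300)),cv2.resize(im2[90:210,330:458],(320,300))]))
E
```

```text
[493.54476779 220.6619879  179.38119642] [-0.55955232 -0.0235896   0.62975601]
904 px [295  99  30  31 904] rect [472.7 296.6] [23.9 23.7] 14.6 circ [472.6 296.8] 15.9 z 77.4
1487 px [ 283   86   55   57 1487] rect [473.1 296.1] [48.8 48.3] 38.7 circ [473.3 296.1] 24.7 z 51.2
rim ((475.7327575683594, 299.40667724609375), (140.21739196777344, 140.2217254638672), 9.245360374450684)
247 px [261 208  22  16 247] rect [ 476.9 -129. ] [48.3 48.1] 18.7 circ [ 476.1 -127.2] 26.8 z 57.1
181 px [343 175  20  13 181] rect [509.4  96.4] [47.7 46.5] 11.8 circ [509.1  97.1] 25.0 z 57.2
```

View pics/w8c.png

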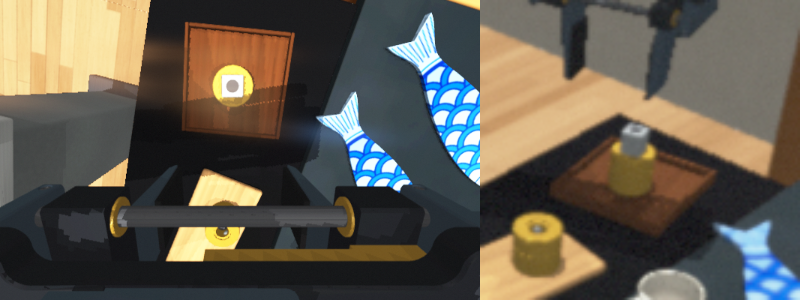

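The holder stands upright in the tray's middle at (232,85), with the head down on it. The other two holders have not moved.

```bash
python3 -c "
from workcell import env
print(env.job_done())"
```

```text
the job is handed in; nothing more can be done
None
```

The gauge went fully home in the middle holder, which now stands upright in the tray with the gauge in it; the holder nearest the stand stopped it, the third was never tried or moved, and no pressing force I read passed about 11 N. The job is handed in, with no verdict returned.

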